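# Set the height stop to the setting block

## Task

Take the driver from its stand, fit its square bit into the adjusting screw on top of the height stop, and turn the screw clockwise until the setting block just drags beneath the stop's sprung foot: when you slide the block by its grip you should feel a light but clear rub, about 6 N more than when it slides loose, and you must never clamp it hard. Leave the block in its guide under the foot, leave the driver standing in the screw, and do not disturb the other things on the table.

Things in the scene. Friction and masses are not known exactly. Their poses are not given: they have to be found in the camera images.
- stop: Height stop: fixed grey bridge over the bed, 104 mm wide along its y, 56 mm along its x, top 70 mm above the table. Origin on the table under the vertical screw axis; z up. On top, inside a round guard collar (54 mm outside, 44 mm inside, rim 92 mm above the table), sits the steel screw head, 28 mm square. Under the bridge hangs the sprung foot.
- screw_mouth (a point): Mouth of the screw head's square hole (13 mm wide, 18 mm deep), on the screw axis 90 mm above the table. The head starts with the hole's sides parallel to the stop's x and y and at its open limit, so it turns only clockwise seen from above, up to 9 rad; it turns in place, does not sink, takes 0.06 N m and stays where left. This point does not turn with it.
- foot_axis (a point): Point on the screw axis 30 mm above the table, at the block's top face. A steel foot 18 mm wide comes down here without turning, 8 mm per turn of the head (1.27 mm per rad), on a spring of 4 N per mm: once it touches, each rad adds about 5 N. Its start height above the block is not known: 0.8 to 4.3 mm. This point is fixed, it does not follow the foot.
- bed: Fixed aluminium bed plate 200 x 70 x 10 mm on the table, running under the bridge, with two dark side rails (12 mm high over the plate, 34 mm apart) that guide the setting block along the bed's x axis. Origin on the table under the screw axis; axes parallel to the stop's.
- setting_block: Loose aluminium bar 180 x 30 x 20 mm, 0.15 kg, lying on the bed between the rails and under the foot; origin at the centre of its underside (10 mm above the table), x along the bar, z up. At x = -70 mm stands a grip, 20 mm along x, 16 mm across y, reaching 57 mm above the underside. It may slide 20 mm back or 30 mm forward (+x) from its start.
- block_grip (a point): Middle of the block's upright grip, 42 mm above the block's underside: pinch it across y (16 mm) and slide the block along x, or push the bar's near end face, 20 mm before this point and below the grip. Loose, it slides with about 1 N; the foot's pressure P adds a drag of about 1.2 times P (friction about 0.6 at foot and at bed; pressing down on the block adds to it).
- stand: Fixed grey tool stand, 75 x 65 x 28 mm, with a 18 mm square hole in the middle in which the driver stands; origin at the centre of its underside.
- driver: Loose driver, 107 mm tall, 0.14 kg, upright in the stand; origin at the tip of its bit, z up along it. Square bit 12 mm wide, 17 mm long (sides parallel to its x and y, tip chamfered), a shoulder 24 mm wide that rests on the stand or the screw head, a 14 mm shank, a round black handle 30 mm wide from 45 to 107 mm above the tip. Released in the screw it stands by itself.
- driver_tip (a point): Centre of the tip of the driver's bit; seated it lies 17 mm below the screw head's top.
- driver_grip (a point): Middle of the driver's handle on its axis, 83 mm above the tip; a good place to grip from above.
- plug_gauge: Bystander: black and steel plug gauge lying on the table, 22 x 113 x 22 mm; origin at the centre of its underside. Leave alone.
- box_blades: Bystander: small carton 35 x 75 x 45 mm; origin at the centre of its underside. Leave alone.
- marker_black: Bystander: marker pen with black cap, 20 x 130 x 18 mm; origin at the centre of its underside. Leave alone.
There are look-alikes about, which are no part of the job. What is shaped like the driver but pink or red is not meant.

How it is judged:
By the outcome, as a careful person would: the job done as asked, in the order asked, and still so for the second after the job is handed in, with the robot touching nothing.
It also fails if it takes over 72 s, if anything falls off the work surface, if the arm or the gripper's body presses on something with over 40 N, if the wrist force passes 120 N, or if a joint passes its speed limit or range.

## Robot

A 6-joint arm with a two-finger parallel gripper is mounted at the origin on a cart in front of the work surface, level with it; the furniture and walls round the work are solid. World frame = base frame: x ahead of the robot, y to its left, z up, the work surface at z = 0. Lengths are in m, angles in rad, forces in N, time in s.
With the tool pointing down it reaches from about 0.375 to 0.9 m from the base axis. Payload 3.1 kg.
Tool frame: the origin (TCP) lies midway between the tips of the shut fingers; the grasp point (between the pads) lies 19 mm behind it; x points along the fingers, z is the direction in which the jaws open and shut, and the axes are right-handed (so a half turn about x gives the same grasp; the last joint's range is limited). The gripper opens to 85 mm and grips with 20 to 120 N. Pads are 22 mm wide; open, the fingers measure 114 mm over their backs; the gripper's body (76 mm by 85 mm) begins 54 mm behind the grasp point. The pads swing forward as they close: fully open they stand 13 mm farther back than shut.
Start: joints at [1.171, 0.527, 1.433, -0, 1.181, -0.178], TCP at [0.137, 0.61, 0.231] pointing down, gripper open.
Joint ranges: [-3.08, 3.08], [-0.75, 2.2], [0.22, 2.44], [-1.43, 4.57], [0, 2.65], [-2.85, 2.85]. Speed limits (rad/s): [2.79, 2.79, 3.14, 3.14, 3.14, 3.14].

## Interface

Orientations are given as a unit quaternion [x, y, z, w].
In Python, from station import status, snapshot, camera_params, ticket gives the robot as it stands.
- The arm moves only by the tool arm_command, never from a script. Its argument "series" is a list that holds one entry, the list of rows, each a list of 4 numbers: the shift along the tool's x, y, z in mm, then the turn about the tool's x in rad. A call has 1 to 10 rows; each row shifts and turns the commanded pose from where the row before left it, along the tool's axes as they then stand; what a row does not reach is not made up. A row lasts 1/10 s, in which the tool goes at most 50 mm and 8.59 degrees, less where a joint would pass 70% of its speed; a pose out of reach is approached as far as the arm can. A call is refused whole if a number of a shift passes 50 or a number of a turn 0.15, either way. A call with a gripper value outside its range is refused whole. "jaw" is the opening in per cent of the stroke, from 0 (shut) to 100 (fully open), set as the call begins (left out, the last holds). The fingers move at their own pace and stop on an object; "force" is the grip in N (left out, the last holds). Time passes only in rows, so rows that do not move let the fingers close. It gives the time, the measured TCP pose, the force and the opening at its end, in the units of the state.
- status.sense(): the state, without advancing time (a new reading comes with each control period).
- snapshot(name): name is "side" or "top" or "wrist"; returns the picture (400x640x3 uint8, red, green, blue); there is no depth.
- camera_params(name): a dict with "fovy" (degrees; the focal length in pixels is half the picture's height over the tangent of half this angle, whatever the lens; pixels are square), "cx", "cy" (the principal point, pixels), "k1" (the pictures are not rectified: a ray, as slopes to the right and down, at radius r is drawn at 1 + k1 r^2 times it, then the intrinsics apply), "extrinsics" (4x4, takes a point from camera to world coordinates); the wrist camera has in their place "mount" (4x4, takes a point from camera to tool coordinates, whose origin is the TCP and whose axes are the tool frame's). Camera axes: x right, y down, z forward; pixel columns grow to the right and rows downward; lengths in m; the calibration is good to about 2 mm. A picture is of the moment at which its call begins: read the wrist's pose just before it. camera_params takes no time and is no camera call.
- ticket.sign_off(): hands the job in, once; it reports no verdict.
The state is a dict: "t": time; "q": joint angles; "qd": joint speeds; "tau": joint torques, N m; "tcp_pos": TCP position; "tool_rot": TCP orientation; "force": force on the tool from outside, world axes, zero at the start; "ft_torque": the same for the moment, N m; "finger_gap": opening from 0.0 (shut) to 1.0 (fully open).
Only numpy, scipy, OpenCV 4.12 (cv2) and the standard library are available. Lean on these libraries where they do the work, as an engineer would, in place of code of your own. Each camera call takes 0.05 s, during which the arm holds its last target. There are 200 camera calls.

## Working session

There is one attempt and no reset: what is moved stays moved. The work goes in short steps, Python scripts to look and compute and a tool call to move; the robot and the scene stay as the last step left them, time stands still between calls to the robot, and variables do not carry over. Pictures are saved under pics/ and viewed, about 8 in all and at most 12, crops included, and the job is handed in when it is done.

Besides the shell and the picture viewer there is one more tool, called as a command line: name --argument value ..., lists and objects as JSON in quotes. arm_command: Moves the arm, as the interface text tells. Its arguments: {"type":"object","properties":{"series":{"type":"array"},"jaw":{"type":"number"},"force":{"type":"number"}},"required":["series"]}

```bash
ls; mkdir -p pics; cat > h.py <<'E'
import numpy as np, cv2
from station import status, snapshot, camera_params
from scipy.spatial.transform import Rotation as R
def T_of(name, s=None):
    p=camera_params(name)
    if 'extrinsics' in p: return p,np.array(p['extrinsics'])
    s=s or status.sense(); T=np.eye(4); T[:3,:3]=R.from_quat(s['tool_rot']).as_matrix(); T[:3,3]=s['tcp_pos']
    return p,T@np.array(p['mount'])
def ray(name,uv,s=None):
    p,T=T_of(name,s); f=200/np.tan(np.radians(p['fovy']/2))
    d=(np.array(uv,float)-[p['cx'],p['cy']])/f; u=d.copy()
    for _ in range(20): u=d/(1+p['k1']*(u@u))
    return T[:3,3],T[:3,:3]@np.array([u[0],u[1],1.])
def plane(name,uv,z,s=None):
    o,d=ray(name,uv,s); return o+d*(z-o[2])/d[2]
def proj(name,P,s=None):
    p,T=T_of(name,s); f=200/np.tan(np.radians(p['fovy']/2))
    c=T[:3,:3].T@(np.array(P)-T[:3,3]); u=c[:2]/c[2]
    return u*(1+p['k1']*(u@u))*f+[p['cx'],p['cy']]
def save(n,im): cv2.imwrite('pics/'+n,im[...,::-1])
E
python3 - <<'E'
from h import *
s=status.sense(); print(s['t'],s['tcp_pos'],s['tool_rot'],s['finger_gap'])
for n in('top','side','wrist'):
    p,T=T_of(n); print(n,p['fovy'],p['k1'],T.round(3).tolist())
t=snapshot('top');sd=snapshot('side');np.save('top.npy',t);np.save('side.npy',sd)
save('top.png',t);save('side.png',sd)
E
```

```text
pics
0.0 [0.13718851 0.60900657 0.23030988] [-0.4419626   0.55296057  0.44120783  0.55157893] 1.0007119775477373
top 55.917483842685165 -0.011475187538200295 [[0.002, -0.997, 0.073, 0.491], [-1.0, -0.002, -0.003, 0.126], [0.003, -0.073, -0.997, 0.923], [0.0, 0.0, 0.0, 1.0]]
side 47.05551013139717 -0.045245996690827586 [[0.998, -0.015, 0.056, 0.511], [-0.054, -0.588, 0.807, -0.772], [0.021, -0.809, -0.587, 0.724], [0.0, 0.0, 0.0, 1.0]]
wrist 66.47778750949664 -0.05771767651151197 [[0.22, 0.925, 0.308, 0.058], [0.975, -0.208, -0.071, 0.627], [-0.002, 0.317, -0.949, 0.374], [0.0, 0.0, 0.0, 1.0]]
```

View pics/top.png

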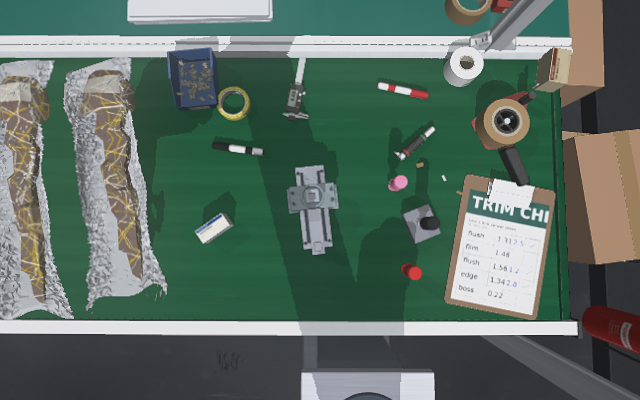

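View pics/side.png

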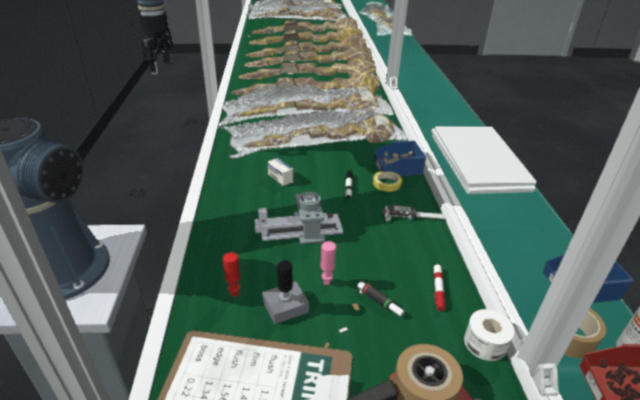

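The top view shows the stop at about (313,197), with the grip end pointing down toward the robot. The stand is at (421,224), with the black handle leaning to (430,223). The red look-alike is at (413,272) and the pink one at (398,183).

```bash
python3 - <<'E'
from h import *
t=np.load('top.npy');sd=np.load('side.npy')
a=cv2.resize(t[155:265,280:350],None,fx=5,fy=5,interpolation=cv2.INTER_CUBIC)
b=cv2.resize(t[190:260,390:455],None,fx=5,fy=5,interpolation=cv2.INTER_CUBIC)
c=np.zeros((550,700,3),np.uint8); c[:550,:350]=a; c[:350,350:675]=b
save('c1.png',c)
for nm,uv,z in[('collar',(313,194),.092),('stand',(421,224),.028),('handle',(430,223),.129),('grip',(318,245),.067)]: print(nm,plane('top',uv,z).round(4))
for nm,uv,z in[('collar',(308,197),.092),('handle top',(285,266),.118)]: print(nm,plane('side',uv,z).round(4))
# stand mask: grey brighter low saturation
hsv=cv2.cvtColor(t,cv2.COLOR_RGB2HSV)
m=((hsv[...,1]<50)&(hsv[...,2]>70)).astype(np.uint8)
for (x0,y0,x1,y1) in[(395,195,450,255),(280,155,350,265)]:
    mm=np.zeros_like(m);mm[y0:y1,x0:x1]=m[y0:y1,x0:x1]
    cs=cv2.findContours(mm,cv2.RETR_EXTERNAL,cv2.CHAIN_APPROX_NONE)[0];k=max(cs,key=cv2.contourArea);print(cv2.contourArea(k),cv2.minAreaRect(k))
E
```

```text
collar [0.5649 0.1321 0.092 ]
stand [ 0.4998 -0.124   0.028 ]
handle [ 0.5009 -0.1148  0.129 ]
grip [0.4516 0.1207 0.067 ]
collar [0.5612 0.1371 0.092 ]
handle top [ 0.505  -0.1294  0.118 ]
649.0 ((420.786865234375, 223.15577697753906), (32.86714172363281, 29.717853546142578), 66.37062072753906)
2921.0 ((313.5853576660156, 209.76828002929688), (88.89738464355469, 50.2463493347168), 83.6598129272461)
```

View pics/c1.png

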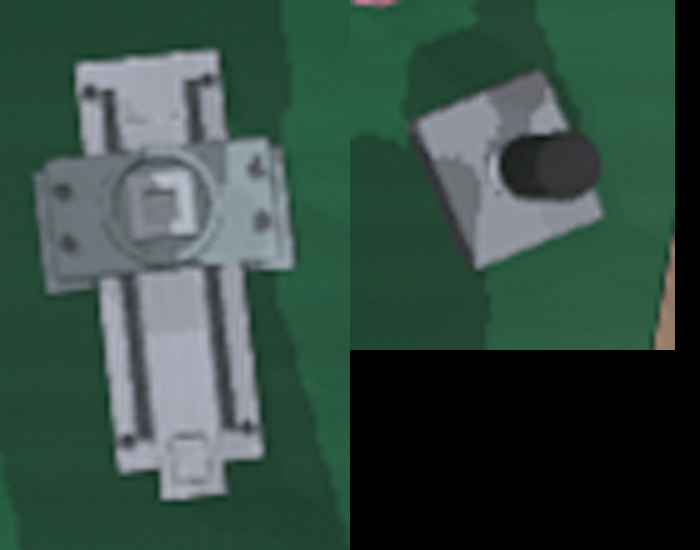

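The crop gives the handle cap centre at about (433.6,223) in the full picture, stand yaw about 22°, and bed yaw about 6°. Next I work out the first move.

```bash
cat >> h.py <<'E'
def mv(target,yaw=None,s=None):
    "tool-frame mm shift and turn; yaw = world heading of tool z (jaw) axis, mod pi"
    s=s or status.sense(); M=R.from_quat(s['tool_rot']).as_matrix()
    print('tcp',np.round(s['tcp_pos'],4),'jaw yaw %.3f'%np.arctan2(M[1,2],M[0,2]),'x-axis',M[:,0].round(3),'q6 %.2f'%s['q'][5],'t %.2f'%s['t'])
    print('shift mm',(M.T@(np.array(target)-s['tcp_pos'])*1000).round(1))
    if yaw is not None:
        d=np.arctan2(M[1,2],M[0,2])-yaw; print('turn',[round((d+k*np.pi),3) for k in(-1,0,1)],'mod',round((d+np.pi/2)%np.pi-np.pi/2,3))
E
python3 - <<'E'
from h import *
print(np.round(camera_params('wrist')['mount'],3).tolist())
c=lambda x,y:((280+x/5,155+y/5))
P=[plane('top',c(x,y),.010) for x,y in[(75,65),(120,470),(218,50),(263,458)]]
for a,b in[(0,1),(2,3)]:
    d=P[a]-P[b];print('bed yaw',np.degrees(np.arctan2(d[1],d[0])),np.linalg.norm(d))
b=lambda x,y:((390+(x-350)/5,190+y/5))
S=[plane('top',b(x,y),.028) for x,y in[(410,123),(543,70),(603,215),(477,270)]];print('stand',np.mean(S,0))
for i in range(4):
    d=S[i]-S[(i+1)%4];print(np.degrees(np.arctan2(d[1],d[0]))%90,np.linalg.norm(d))
print('driver',plane('top',b(568,165),.118),'collar',plane('top',c(157,207),.092),'head',plane('top',c(163,205),.090),'grip',plane('top',c(190,460),.067))
mv([.497,-.124,.26])
E
```

```text
[[-0.001, -0.317, 0.948, -0.144], [-0.0, -0.948, -0.317, 0.081], [1.0, -0.0, 0.001, -0.0], [0.0, 0.0, 0.0, 1.0]]
bed yaw 6.653450951904349 0.1979038294378963
bed yaw 6.293893328899405 0.19947832564617812
stand [ 0.50013821 -0.12551653  0.028     ]
21.682358702293016 0.06874287265825753
21.582167070679457 0.07401506600648719
23.334275543353712 0.06569031320574518
23.908222053440966 0.07596595071037125
driver [ 0.50105198 -0.12587741  0.118     ] collar [0.55955751 0.13563552 0.092     ] head [0.56062019 0.13300193 0.09      ] grip [0.44708724 0.12066255 0.067     ]
tcp [0.1372 0.6091 0.2304] jaw yaw 1.349 x-axis [-0.001 -0.002 -1.   ] q6 -0.18 t 0.10
shift mm [ -28.5 -512.2 -636. ]
```

arm_command --series '[[[-2,-37,-26,0],[-2,-37,-26,0],[-2,-37,-26,0],[-2,-37,-26,0],[-2,-37,-26,0],[-2,-37,-26,0],[-2,-37,-26,0],[-2,-37,-26,0],[-2,-37,-26,0],[-2,-37,-26,0]]]'

```text
t: 1.1
tcp_pos: [0.4419, 0.273, 0.2512]
tool_rot: [-0.441, 0.552, 0.442, 0.552]
force: [0.6, 1.0, 0.1]
finger_gap: 1.0
```

arm_command --series '[[[0,-37,-26,0],[0,-37,-26,0],[0,-37,-26,0],[0,-35,-5,0],[0,0,0,-0.11],[0,0,0,-0.11],[0,0,0,-0.11],[0,0,0,0],[0,0,0,0]]]'

```text
t: 2.0
tcp_pos: [0.5651, 0.1616, 0.251]
tool_rot: [-0.526, 0.473, 0.526, 0.473]
force: [0.1, 0.3, 0.2]
finger_gap: 1.0
```

```bash
python3 - <<'E'
from h import *
s=status.sense(); w=snapshot('wrist'); np.save('w1.npy',w); save('w1.png',w)
import json; json.dump({k:np.array(s[k]).tolist() for k in('tcp_pos','tool_rot','t')},open('w1.json','w'))
mv([.5605,.134,.25],1.68,s)
for P in([.56,.134,.092],[.447,.1207,.067]): print(proj('wrist',P,s))
E
```

```text
tcp [0.5651 0.1616 0.251 ] jaw yaw 1.677 x-axis [-0.001 -0.    -1.   ] q6 -1.59 t 2.00
shift mm [  1.    7.5 -26.9]
turn [np.float64(-3.145), np.float64(-0.003), np.float64(3.138)] mod -0.003
[296.6885265  172.55925996]
[294.66075461  54.88962366]
```

View pics/w1.png

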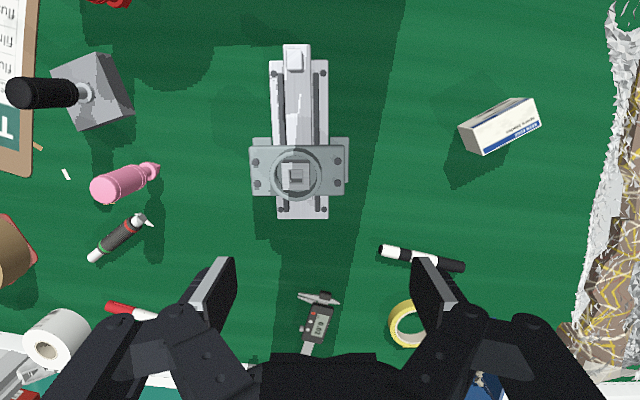

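The wrist view shows the collar at (296,173), exactly where my estimate projects. The grip top is at (295,58), and the driver's shoulder is visible at about (88,92). I move towards the driver and crop from an oblique position.

arm_command --series '[[[0,12,-35,0],[0,12,-35,0],[0,12,-35,0],[0,12,-35,0],[0,12,-35,0],[0,12,-35,0],[0,12,0,0],[0,0,0,0]]]'

```text
t: 2.85
tcp_pos: [0.5028, -0.0564, 0.2512]
tool_rot: [-0.525, 0.473, 0.526, 0.473]
force: [-0.4, 0.9, 0.1]
finger_gap: 1.004
```

```bash
python3 - <<'E'
from h import *
import json
s1=json.load(open('w1.json')); w1=np.load('w1.npy')
s=status.sense(); w=snapshot('wrist'); np.save('w2.npy',w)
import json; json.dump({k:np.array(s[k]).tolist() for k in('tcp_pos','tool_rot','t')},open('w2.json','w'))
u=proj('wrist',[.5005,-.126,.028],s); print(u)
x,y=int(np.clip(u[0],60,580)),int(np.clip(u[1],50,350))
a=cv2.resize(w[y-50:y+50,x-60:x+60],(480,400),interpolation=cv2.INTER_CUBIC)
b=cv2.resize(w1[130:215,255:335],(320,340),interpolation=cv2.INTER_CUBIC)
c=np.zeros((400,800,3),np.uint8);c[:,:480]=a;c[:340,480:]=b;save('c2.png',c);print('a origin',x-60,y-50,'x4; b origin 255,130 x4')
g=cv2.GaussianBlur(cv2.cvtColor(w1,cv2.COLOR_RGB2GRAY),(0,0),1)[120:225,245:350]
print(cv2.HoughCircles(g,cv2.HOUGH_GRADIENT,1,30,param1=80,param2=15,minRadius=18,maxRadius=32))
# bed mask
hsv=cv2.cvtColor(w1,cv2.COLOR_RGB2HSV)
m=(hsv[...,1]<70).astype(np.uint8)
for side in(0,1):
    pts=[]
    for r in list(range(80,135)):
        cols=np.where(m[r,255:350])[0]+255
        pts.append(plane('wrist',(cols[0 if side==0 else -1],r),.010,s1))
    pts=np.array(pts);p=np.polyfit(pts[:,0],pts[:,1],1);print('bed edge yaw',np.degrees(np.arctan(p[0])),'y at .56',np.polyval(p,.56))
E
```

```text
[266.21873099 159.09204896]
a origin 206 109 x4; b origin 255,130 x4
[[[48.5 54.5 23.5]]]
bed edge yaw 6.848727757722659 y at .56 0.09762829467896497
bed edge yaw 6.344139532996927 y at .56 0.16743880775654812
```

View pics/c2.png

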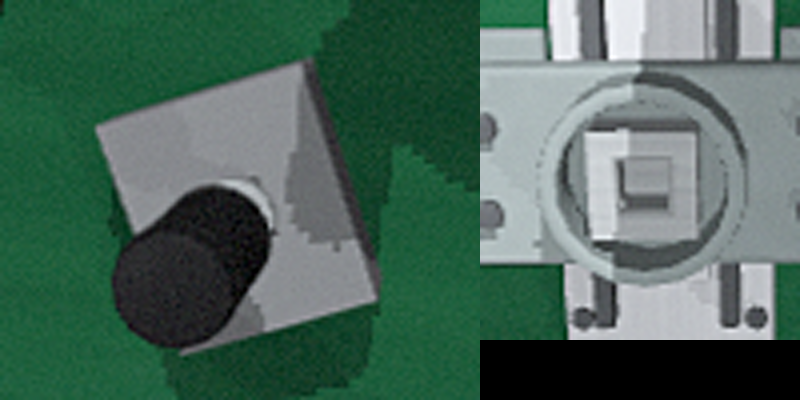

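The left crop shows the handle cap at about (250,182) and a round shoulder. The right crop shows the collar centred at about (295.6,174.4) and the head square at about (295.3,176.2).

```bash
python3 - <<'E'
from h import *
import json
s1=json.load(open('w1.json'));s2=json.load(open('w2.json'))
print('collar',plane('wrist',(295.6,174.4),.092,s1),'head',plane('wrist',(295.25,176.2),.09,s1),'grip',plane('wrist',(295,54.5),.067,s1))
a=lambda x,y:(206+x/4,109+y/4)
print('driver',plane('wrist',a(175,292),.118,s2))
S=[plane('wrist',a(*p),.028,s2) for p in[(97,127),(306,60),(377,298),(180,353)]];print('stand',np.mean(S,0))
for i in range(4):
    d=S[i]-S[(i+1)%4];print(np.degrees(np.arctan2(d[1],d[0]))%90,np.linalg.norm(d))
d=plane('wrist',a(175,292),.118,s2)
mv([d[0],d[1],.14],1.677)
E
```

```text
collar [0.56203726 0.1330492  0.092     ] head [0.56448491 0.13271121 0.09      ] grip [0.44660673 0.12100584 0.067     ]
driver [ 0.50479842 -0.12562672  0.118     ]
stand [ 0.5044191  -0.12609968  0.028     ]
22.891042255709507 0.06654032555697155
20.883407387462142 0.075224295017819
21.965342825417835 0.06554305545978911
21.631618734666016 0.0741371290440787
tcp [ 0.5038 -0.0558  0.2513] jaw yaw 1.677 x-axis [-0.     0.001 -1.   ] q6 -2.01 t 2.90
shift mm [111.3   6.4 -69.6]
turn [np.float64(-3.141), np.float64(0.0), np.float64(3.142)] mod 0.0
```

arm_command --series '[[[25,2,-35,0],[25,4,-35,0],[30,0,0,0],[35,0,0,0],[35,0,0,0],[25,0,0,0],[0,0,0,0]]]'

```text
t: 3.6
tcp_pos: [0.5046, -0.1242, 0.0733]
tool_rot: [-0.524, 0.472, 0.529, 0.471]
force: [-0.1, 0.4, -0.3]
finger_gap: 0.999
```

arm_command --series '[[[0,0,0,0],[0,0,0,0],[0,0,0,0],[0,0,0,0],[0,0,0,0],[0,0,0,0],[0,0,0,0]]]' --jaw 0 --force 50

```text
t: 4.3
tcp_pos: [0.507, -0.1267, 0.0778]
tool_rot: [0.527, -0.472, -0.525, -0.473]
force: [-0.5, 1.3, 6.4]
finger_gap: 0.34
```

arm_command --series '[[[-20,0,0,0],[-40,0,0,0],[-40,0,0,0],[-40,0,0,0],[-20,0,0,0],[0,0,0,0],[0,0,0,0]]]'

```text
t: 5.0
tcp_pos: [0.5055, -0.1263, 0.236]
tool_rot: [-0.526, 0.472, 0.526, 0.472]
force: [0.3, -0.4, -1.5]
finger_gap: 0.339
```

```bash
python3 - <<'E'
from h import *
s=status.sense(); w=snapshot('wrist'); save('w3.png',w); np.save('w3.npy',w)
mv([.5632,.133,.24],1.41,s)
print(s['finger_gap'],s['force'],'expect tip',proj('wrist',np.array(s['tcp_pos'])+[0,0,-.064],s),'handle top',proj('wrist',np.array(s['tcp_pos'])+[0,0,.043],s))
E
```

```text
tcp [ 0.5055 -0.1263  0.236 ] jaw yaw 1.679 x-axis [-0.  0. -1.] q6 -2.14 t 5.00
shift mm [ -4.  -85.4 251.5]
turn [np.float64(-2.873), np.float64(0.269), np.float64(3.41)] mod 0.269
0.33924561756487626 [ 0.29537933 -0.35755895 -1.53668562] expect tip [323.22443621 213.76247185] handle top [323.74925268 310.80721294]
```

View pics/w3.png

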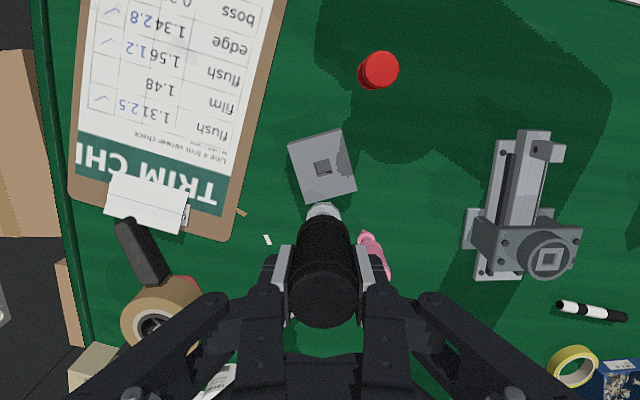

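The driver is held upright: cap at about (324,300), shoulder at about (323,208), and the load reads about 1.4 N. I carry it over the screw and align the yaw.

arm_command --series '[[[0,-12,36,0],[0,-12,36,0],[0,-12,36,0],[0,-12,36,0],[0,-12,36,0],[0,-12,36,0],[0,-13,35,0],[20,0,0,0.09],[25,0,0,0.09],[12,0,0,0.09]]]'

```text
t: 6.05
tcp_pos: [0.5605, 0.1326, 0.1747]
tool_rot: [-0.455, 0.542, 0.459, 0.537]
force: [-0.5, -0.8, -1.3]
finger_gap: 0.335
```

```bash
python3 - <<'E'
from h import *
s=status.sense(); sd=snapshot('side'); w=snapshot('wrist'); np.save('sd4.npy',sd); np.save('w4.npy',w)
mv([.5632,.133,.177],1.41,s)
tip=np.array(s['tcp_pos'])+[0,0,-.067]
u=proj('side',tip,s); print('side tip',u,'collar',proj('side',[.5632,.133,.092]),'tip in wrist',proj('wrist',tip,s),'collar',proj('wrist',[.5632,.133,.092],s))
x,y=int(u[0]),int(u[1])
c=np.zeros((560,800,3),np.uint8)
c[:,:400]=cv2.resize(sd[y-40:y+30,x-25:x+25],(400,560),interpolation=cv2.INTER_CUBIC)
c[:,400:]=cv2.resize(w[110:250,273:373],(400,560),interpolation=cv2.INTER_CUBIC)
save('c4.png',c); print('origin side',x-25,y-40,'x8; wrist 273,110 x4')
E
```

```text
tcp [0.5605 0.1326 0.1747] jaw yaw 1.406 x-axis [-0.009 -0.    -1.   ] q6 -1.37 t 6.05
shift mm [-2.3 -2.6  0.8]
turn [np.float64(-3.145), np.float64(-0.004), np.float64(3.138)] mod -0.004
side tip [307.89267356 192.65688673] collar [308.90195148 197.95886261] tip in wrist [323.28914367 212.86257142] collar [324.29305176 208.89500542]
origin side 282 152 x8; wrist 273,110 x4
```

View pics/c4.png

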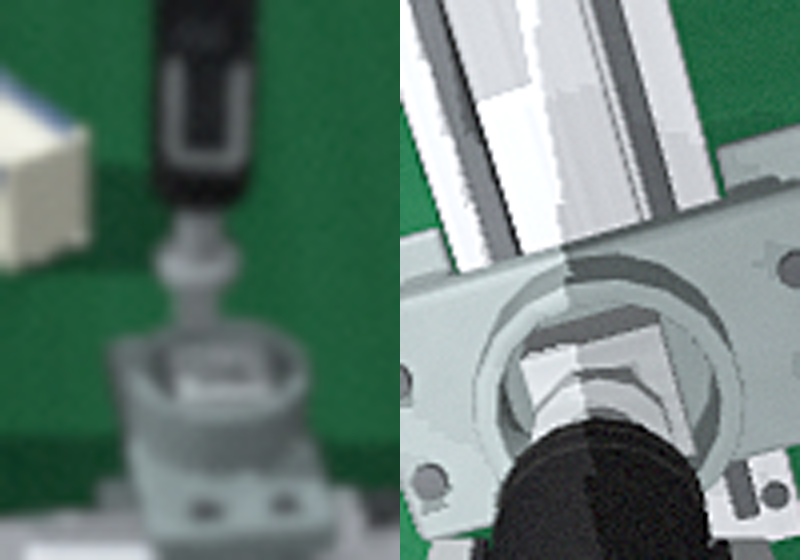

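In the side crop the bit axis is at column 306.4 and the collar centre at 309.4, so the bit needs about 7 mm more in +x. The wrist crop agrees, plus about 1.8 mm along tool z. I correct and recheck numerically.

arm_command --series '[[[0,-4,1,0],[0,-3,0.8,0],[0,0,0,0],[0,0,0,0],[0,0,0,0]]]'

```text
t: 6.65
tcp_pos: [0.5708, 0.1328, 0.1798]
tool_rot: [-0.458, 0.539, 0.458, 0.539]
force: [-0.2, 0.3, -1.7]
finger_gap: 0.338
```

```bash
python3 - <<'E'
from h import *
s=status.sense(); sd=snapshot('side'); w=snapshot('wrist'); np.save('sd5.npy',sd); np.save('w5.npy',w)
mv([.565,.133,.177],1.41,s)
t=np.array(s['tcp_pos'])
for h in(-.067,-.05,-.022,.03): print(h,'side',proj('side',t+[0,0,h]),'wrist',proj('wrist',t+[0,0,h],s))
c=np.zeros((560,800,3),np.uint8)
c[:,:400]=cv2.resize(sd[142:212,284:334],(400,560),interpolation=cv2.INTER_CUBIC)
c[:,400:]=cv2.resize(w[130:270,273:373],(400,560),interpolation=cv2.INTER_CUBIC)
save('c5.png',c); print('origin side 284,142 x8; wrist 273,130 x4')
E
```

```text
tcp [0.5708 0.1328 0.1798] jaw yaw 1.409 x-axis [ 0.001  0.    -1.   ] q6 -1.37 t 6.65
shift mm [ 2.8  5.8 -0.7]
turn [np.float64(-3.142), np.float64(-0.001), np.float64(3.141)] mod -0.001
-0.067 side [312.25039007 190.7921359 ] wrist [323.10871553 212.07715743]
-0.05 side [312.39506694 184.8088312 ] wrist [323.15487005 220.97960639]
-0.022 side [312.63924527 174.71206416] wrist [323.24840129 239.03852635]
0.03 side [313.11311335 155.12320312] wrist [323.51807803 291.24767123]
origin side 284,142 x8; wrist 273,130 x4
```

View pics/c5.png

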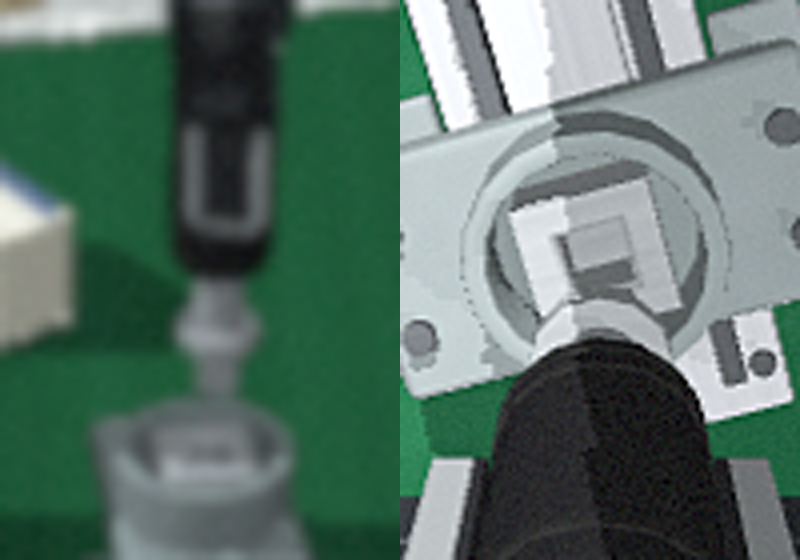

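Now settled and vertical. The bit axis is at crop x 217 and the head at about 205, so I go back about 4 mm in x, and the wrist view asks for −0.7 mm along tool z. Then I lower to just above the mouth.

arm_command --series '[[[0,3.8,-0.7,0],[5,0,0,0],[5,0,0,0],[5,0,0,0],[5,0,0,0],[0,0,0,0],[0,0,0,0]]]'

```text
t: 7.45
tcp_pos: [0.5668, 0.1328, 0.159]
tool_rot: [-0.458, 0.539, 0.458, 0.539]
force: [-0.4, 0.8, -1.7]
finger_gap: 0.336
```

arm_command --series '[[[1,0,0,0],[1,0,0,0],[1,0,0,0],[1,0,0,0],[1,0,0,0],[0,0,0,0],[0,0,0,0]]]'

```text
t: 8.15
tcp_pos: [0.5671, 0.1325, 0.1545]
tool_rot: [-0.458, 0.539, 0.458, 0.539]
force: [0.4, -0.8, 1.0]
finger_gap: 0.34
```

arm_command --series '[[[1,0,0,0],[1,0,0,0],[1,0,0,0],[0,0,0,0],[0,0,0,0]]]'

```text
t: 8.65
tcp_pos: [0.5673, 0.1325, 0.1524]
tool_rot: [-0.459, 0.538, 0.458, 0.539]
force: [-0.8, -2.0, 5.8]
finger_gap: 0.343
```

arm_command --series '[[[0,1,0,0],[0,0,1,0],[0,-1,0,0],[0,-1,0,0],[0,0,-1,0],[0,0,-1,0],[0,1,0,0],[0,1,0,0],[0,-1,1,0],[0,0,0,0]]]'

```text
t: 9.65
tcp_pos: [0.5673, 0.1325, 0.1523]
tool_rot: [-0.459, 0.539, 0.458, 0.539]
force: [-1.7, -1.9, 6.9]
finger_gap: 0.339
```

```bash
python3 - <<'E'
from h import *
s=status.sense(); sd=snapshot('side'); w=snapshot('wrist'); np.save('sd6.npy',sd); np.save('w6.npy',w)
print(s['tcp_pos'],s['force'],s['ft_torque'])
c=np.zeros((560,800,3),np.uint8)
c[:,:400]=cv2.resize(sd[142:212,284:334],(400,560),interpolation=cv2.INTER_CUBIC)
c[:,400:]=cv2.resize(w[130:270,273:373],(400,560),interpolation=cv2.INTER_CUBIC)
save('c6.png',c)
E
```

```text
[0.56730437 0.13250583 0.15233006] [-1.69780928 -1.8511808   6.87069677] [-0.385265    0.28222196  0.07624291]
```

View pics/c6.png

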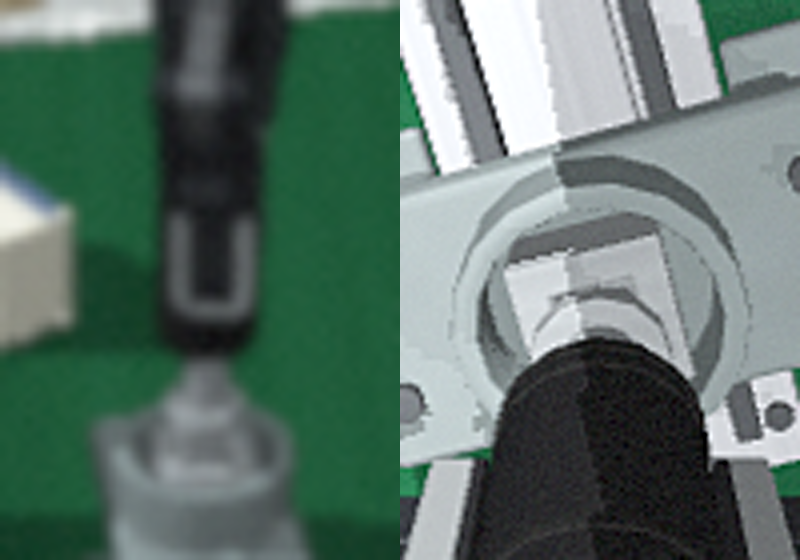

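Laterally the bit is centred on the head in both views but has not dropped in. The yaw is probably off, because the bit has play in the stand, so I wiggle the yaw while pressing lightly.

arm_command --series '[[[0,0,0,-0.04],[0,0,0,-0.04],[0,0,0,-0.04],[0,0,0,-0.04],[0,0,0,-0.04],[0,0,0,0]]]'

```text
t: 10.35
tcp_pos: [0.5667, 0.1331, 0.1508]
tool_rot: [-0.509, 0.49, 0.51, 0.491]
force: [0.3, -0.1, -1.7]
finger_gap: 0.34
```

arm_command --series '[[[0,0,0,0.1],[0,0,0,0.1],[0,0,0,0.04],[0,0,0,0.04],[0,0,0,0.04],[0,0,0,0]]]'

```text
t: 10.95
tcp_pos: [0.5668, 0.1322, 0.1509]
tool_rot: [-0.425, 0.566, 0.424, 0.565]
force: [0.8, -2.2, -1.4]
finger_gap: 0.334
```

Contact force vanished, so it dropped in. I push down gently.

arm_command --series '[[[2,0,0,0],[2,0,0,0],[2,0,0,0],[0,0,0,0],[0,0,0,0]]]'

```text
t: 11.45
tcp_pos: [0.567, 0.1323, 0.1456]
tool_rot: [-0.425, 0.565, 0.425, 0.565]
force: [-0.9, -4.3, 5.2]
finger_gap: 0.341
```

arm_command --series '[[[0,0,-0.5,-0.03],[1,0,0,-0.03],[1,0,0,0],[1,0,0,0],[1,0,0,0],[0,0,0,0],[0,0,0,0]]]'

```text
t: 12.15
tcp_pos: [0.5667, 0.1325, 0.141]
tool_rot: [-0.441, 0.552, 0.442, 0.552]
force: [1.1, -1.4, -1.7]
finger_gap: 0.338
```

arm_command --series '[[[1,0,0,0],[1,0,0,0],[1,0,0,0],[0,0,0,0],[0,0,0,0]]]'

```text
t: 12.65
tcp_pos: [0.567, 0.1324, 0.1398]
tool_rot: [-0.442, 0.552, 0.441, 0.553]
force: [-2.0, -1.5, 8.9]
finger_gap: 0.341
```

Seated at TCP z 0.140, as predicted. I relieve the press and turn about 1.35 rad, having already turned up to about 0.3 while seating.

arm_command --series '[[[-1,0,0,0.15],[0,0,0,0.15],[0,0,0,0.15],[0,0,0,0.15],[0,0,0,0.15],[0,0,0,0.15],[0,0,0,0.15],[0,0,0,0.15],[0,0,0,0.15],[0,0,0,0]]]'

```text
t: 13.65
tcp_pos: [0.5642, 0.1308, 0.1398]
tool_rot: [-0.0, 0.709, -0.002, 0.705]
force: [-4.6, -5.7, 6.7]
finger_gap: 0.337
```

```bash
python3 - <<'E'
from h import *
s=status.sense(); print(s['ft_torque'],s['force'],s['finger_gap'])
# stop axis ~ tcp; grip direction from head at yaw 6.5deg
mv(s['tcp_pos'],1.684,s)
E
```

```text
[-1.20690466  0.89187786 -0.00205152] [-4.55215615 -5.73459982  6.66745534] 0.33700749563635035
tcp [0.5642 0.1308 0.1398] jaw yaw -0.002 x-axis [-0.006 -0.003 -1.   ] q6 0.04 t 13.65
shift mm [0. 0. 0.]
turn [np.float64(-4.828), np.float64(-1.686), np.float64(1.455)] mod 1.455
```

Next I release, lift while rotating back, and go to the block grip.

arm_command --series '[[[0,0,0,0],[0,0,0,0],[0,0,0,0],[-8,0,0,0],[-20,0,0,-0.15],[-30,0,0,-0.15],[-10,0,0,-0.15],[0,0,0,-0.15],[0,0,0,-0.15],[0,0,0,-0.15]]]' --jaw 100

```text
t: 14.65
tcp_pos: [0.5669, 0.1326, 0.2081]
tool_rot: [-0.309, 0.636, 0.309, 0.636]
force: [0.3, -0.4, -0.2]
finger_gap: 1.002
```

arm_command --series '[[[0,0,0,-0.15],[0,0,0,-0.15],[0,0,0,-0.15],[0,0,0,-0.15],[0,0,0,-0.15],[0,0,0,-0.04],[0,0,0,0]]]'

```text
t: 15.35
tcp_pos: [0.5668, 0.1325, 0.2078]
tool_rot: [0.529, -0.469, -0.529, -0.47]
force: [-0.2, 0.6, 0.0]
finger_gap: 1.002
```

```bash
python3 - <<'E'
from h import *
s=status.sense(); w=snapshot('wrist'); np.save('w7.npy',w); save('w7.png',w)
mv([.4465,.120,.037],1.684,s); print(s['force'])
print(proj('wrist',[.4465,.120,.067],s),proj('wrist',[.563,.1325,.18],s))
E
```

```text
tcp [0.5668 0.1325 0.2078] jaw yaw 1.689 x-axis [ 0.  0. -1.] q6 -1.65 t 15.35
shift mm [170.7 121.1   1.7]
turn [np.float64(-3.137), np.float64(0.005), np.float64(3.147)] mod 0.005
[-0.16009207  0.6316494   0.01324213]
[325.14061723  48.81897906] [324.03425165 229.42858661]
```

View pics/w7.png

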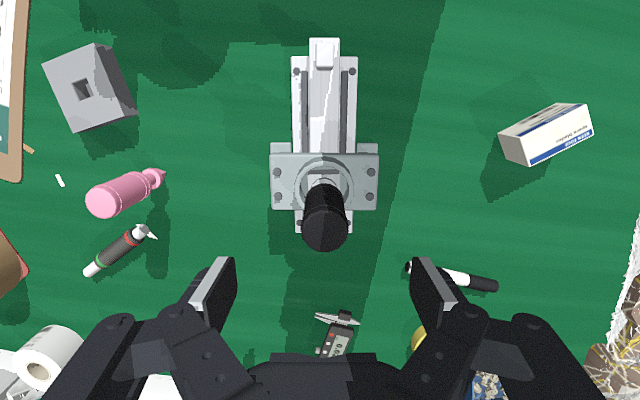

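The driver stands upright in the screw with its cap at (325,231), where the axis predicts it. The grip top at (325,48) matches too, so I go to pinch the grip.

arm_command --series '[[[0,40,0.5,0],[0,40,0.5,0],[0,41,0.5,0],[30,0,0,0],[40,0,0,0],[40,0,0,0],[35,0,0,0],[22,0,0,0],[0,0,0,0],[0,0,0,0]]]'

```text
t: 16.4
tcp_pos: [0.4467, 0.1196, 0.0405]
tool_rot: [-0.528, 0.47, 0.529, 0.47]
force: [0.3, 0.2, 0.5]
finger_gap: 1.002
```

arm_command --series '[[[0,0,0,0],[0,0,0,0],[0,0,0,0],[0,0,0,0],[0,0,0,0],[0,0,0,0],[0,0,0,0],[0,0,0,0]]]' --jaw 0 --force 20

```text
t: 17.2
tcp_pos: [0.4467, 0.1196, 0.0409]
tool_rot: [0.529, -0.469, -0.528, -0.47]
force: [0.1, 0.4, 6.1]
finger_gap: 0.184
```

arm_command --series '[[[-1.2,0,0,0],[0,0,0,0],[0,0,0,0]]]'

```text
t: 17.5
tcp_pos: [0.446, 0.1195, 0.0413]
tool_rot: [-0.528, 0.47, 0.529, 0.469]
force: [0.4, -1.1, -1.3]
finger_gap: 0.181
```

arm_command --series '[[[0,-1,0,0],[0,-1,0,0],[0,-1,0,0],[0,-1,0,0],[0,-1,0,0],[0,-1,0,0]]]'

```text
t: 18.1
tcp_pos: [0.4524, 0.1202, 0.0415]
tool_rot: [-0.529, 0.47, 0.529, 0.47]
force: [-0.5, 0.8, -0.7]
finger_gap: 0.179
```

arm_command --series '[[[0,1,0,0],[0,1,0,0],[0,1,0,0],[0,1,0,0],[0,1,0,0],[0,1,0,0]]]'

```text
t: 18.7
tcp_pos: [0.4462, 0.1195, 0.0415]
tool_rot: [-0.529, 0.47, 0.529, 0.47]
force: [0.7, -0.2, -0.7]
finger_gap: 0.181
```

The block slides loose, at about ±0.6 N. Back to the driver to turn about 1.0 rad more, which is safe since it adds at most about 6 N of drag.

arm_command --series '[[[0,0,0,0],[0,0,0,0],[0,0,0,0],[-20,0,0,0],[-35,0,0,0],[-40,0,0,0],[-40,0,0,0],[-35,0,0,0],[0,-30,0,0],[0,-40,0,0]]]' --jaw 100

```text
t: 19.7
tcp_pos: [0.5155, 0.128, 0.2136]
tool_rot: [0.529, -0.469, -0.528, -0.47]
force: [0.3, -0.3, -0.1]
finger_gap: 0.998
```

arm_command --series '[[[0,-37,0,0],[0,-10,0,0],[0,0,0,0],[25,0,0,0],[30,0,0,0],[15,0,0,0],[0,0,0,0],[0,0,0,0]]]'

```text
t: 20.5
tcp_pos: [0.5613, 0.1333, 0.1416]
tool_rot: [-0.528, 0.47, 0.529, 0.469]
force: [0.3, 1.0, -0.3]
finger_gap: 1.001
```

arm_command --series '[[[0,0,0,0],[0,0,0,0],[0,0,0,0],[0,0,0,0],[0,0,0,0],[0,0,0,0]]]' --jaw 0 --force 50

```text
t: 21.1
tcp_pos: [0.563, 0.1332, 0.1423]
tool_rot: [0.529, -0.469, -0.528, -0.47]
force: [0.1, -0.8, 6.0]
finger_gap: 0.335
```

arm_command --series '[[[0,0,0,0.1],[0,0,0,0.15],[0,0,0,0.15],[0,0,0,0.15],[0,0,0,0.15],[0,0,0,0.15],[0,0,0,0.15],[0,0,0,0],[0,0,0,0]]]'

```text
t: 22.0
tcp_pos: [0.5634, 0.1338, 0.1423]
tool_rot: [-0.239, 0.665, 0.239, 0.666]
force: [0.1, 0.5, 4.5]
finger_gap: 0.338
```

arm_command --series '[[[0,0,0,0],[0,0,0,0],[0,0,0,0],[-8,0,0,0],[-20,0,0,-0.15],[-30,0,0,-0.15],[-10,0,0,-0.15],[0,0,0,-0.15],[0,0,0,-0.15],[0,0,0,-0.15]]]' --jaw 100

```text
t: 23.0
tcp_pos: [0.5626, 0.1333, 0.2102]
tool_rot: [0.506, -0.494, -0.506, -0.494]
force: [0.2, -0.5, 0.1]
finger_gap: 0.998
```

arm_command --series '[[[0,0,0,-0.1],[0,37,0,0],[0,40,0,0],[0,40,-1,0],[30,0,0,0],[40,0,0,0],[40,0,0,0],[35,0,0,0],[21,0,0,0],[0,0,0,0]]]'

```text
t: 24.0
tcp_pos: [0.4451, 0.1184, 0.0415]
tool_rot: [-0.527, 0.471, 0.53, 0.468]
force: [0.1, -0.2, -0.1]
finger_gap: 1.002
```

arm_command --series '[[[0,0,0,0],[0,0,0,0],[0,0,0,0],[0,0,0,0],[0,0,0,0],[0,0,0,0],[0,0,0,0],[-1.2,0,0,0],[0,0,0,0],[0,0,0,0]]]' --jaw 0 --force 20

```text
t: 25.0
tcp_pos: [0.4463, 0.1185, 0.0446]
tool_rot: [-0.529, 0.47, 0.529, 0.469]
force: [0.5, -0.1, -1.0]
finger_gap: 0.184
```

arm_command --series '[[[0,-1,0,0],[0,-1,0,0],[0,-1,0,0],[0,-1,0,0],[0,-1,0,0],[0,-1,0,0]]]'

```text
t: 25.6
tcp_pos: [0.4526, 0.1192, 0.0447]
tool_rot: [-0.529, 0.47, 0.529, 0.47]
force: [0.2, 0.6, -0.5]
finger_gap: 0.182
```

arm_command --series '[[[0,1,0,0],[0,1,0,0],[0,1,0,0],[0,1,0,0],[0,1,0,0],[0,1,0,0]]]'

```text
t: 26.2
tcp_pos: [0.4464, 0.1185, 0.0447]
tool_rot: [0.529, -0.47, -0.529, -0.47]
force: [0.6, -0.2, -0.4]
finger_gap: 0.178
```

Still loose. Another 1.0 rad.

arm_command --series '[[[0,0,0,0],[0,0,0,0],[0,0,0,0],[-20,0,0,0],[-35,0,0,0],[-40,0,0,0],[-40,0,0,0],[-32,0,0,0],[0,-30,0,0],[0,-40,1,0]]]' --jaw 100

```text
t: 27.2
tcp_pos: [0.5154, 0.1279, 0.2136]
tool_rot: [0.529, -0.469, -0.528, -0.47]
force: [1.2, 0.1, -0.5]
finger_gap: 0.999
```

arm_command --series '[[[0,-37,0,0],[0,-10,0,0],[0,0,0,0],[25,0,0,0],[30,0,0,0],[15,0,0,0],[0,0,0,0],[0,0,0,0]]]'

```text
t: 28.0
tcp_pos: [0.5613, 0.1333, 0.1418]
tool_rot: [-0.528, 0.47, 0.529, 0.469]
force: [0.4, -0.8, 0.2]
finger_gap: 1.0
```

arm_command --series '[[[0,0,0,0],[0,0,0,0],[0,0,0,0],[0,0,0,0],[0,0,0,0],[0,0,0,0]]]' --jaw 0 --force 50

```text
t: 28.6
tcp_pos: [0.563, 0.1332, 0.1425]
tool_rot: [0.529, -0.469, -0.528, -0.47]
force: [-0.8, 0.1, 5.0]
finger_gap: 0.34
```

arm_command --series '[[[0,0,0,0.1],[0,0,0,0.15],[0,0,0,0.15],[0,0,0,0.15],[0,0,0,0.15],[0,0,0,0.15],[0,0,0,0.15],[0,0,0,0],[0,0,0,0]]]'

```text
t: 29.5
tcp_pos: [0.5634, 0.1337, 0.1425]
tool_rot: [-0.239, 0.665, 0.239, 0.666]
force: [-0.4, 0.7, 5.3]
finger_gap: 0.337
```

arm_command --series '[[[0,0,0,0],[0,0,0,0],[0,0,0,0],[-8,0,0,0],[-20,0,0,-0.15],[-30,0,0,-0.15],[-10,0,0,-0.15],[0,0,0,-0.15],[0,0,0,-0.15],[0,0,0,-0.15]]]' --jaw 100

```text
t: 30.5
tcp_pos: [0.5626, 0.1333, 0.2104]
tool_rot: [0.506, -0.494, -0.506, -0.494]
force: [-0.4, -0.4, -0.6]
finger_gap: 0.998
```

arm_command --series '[[[0,0,0,-0.1],[0,37,0,0],[0,40,0,0],[0,40,0,0],[30,0,0,0],[40,0,0,0],[40,0,0,0],[35,0,0,0],[24,0,0,0],[0,0,0,0]]]'

```text
t: 31.5
tcp_pos: [0.4448, 0.1193, 0.0385]
tool_rot: [-0.527, 0.471, 0.53, 0.468]
force: [0.5, 0.2, 0.6]
finger_gap: 1.002
```

arm_command --series '[[[0,0,0,0],[0,0,0,0],[0,0,0,0],[0,0,0,0],[0,0,0,0],[0,0,0,0],[0,0,0,0],[-1.2,0,0,0],[0,0,0,0],[0,0,0,0]]]' --jaw 0 --force 20

```text
t: 32.5
tcp_pos: [0.4469, 0.1194, 0.0419]
tool_rot: [0.529, -0.469, -0.528, -0.47]
force: [1.1, 0.1, -1.9]
finger_gap: 0.18
```

arm_command --series '[[[0,-1,0,0],[0,-1,0,0],[0,-1,0,0],[0,-1,0,0],[0,-1,0,0],[0,-1,0,0]]]'

```text
t: 33.1
tcp_pos: [0.4475, 0.1201, 0.0417]
tool_rot: [-0.526, 0.472, 0.531, 0.467]
force: [-7.4, -2.4, 4.8]
finger_gap: 0.18
```

arm_command --series '[[[0,1,0,0],[0,1,0,0],[0,1,0,0],[0,1,0,0],[0,1,0,0],[0,1,0,0]]]'

```text
t: 33.7
tcp_pos: [0.448, 0.1196, 0.0419]
tool_rot: [0.53, -0.469, -0.528, -0.47]
force: [0.2, 0.2, -3.8]
finger_gap: 0.183
```

Clear drag now. I slide farther to reach the sliding plateau.

arm_command --series '[[[0,-2,0,0],[0,-2,0,0],[0,-2,0,0],[0,-2,0,0],[0,-1,0,0],[0,-1,0,0]]]'

```text
t: 34.3
tcp_pos: [0.456, 0.1207, 0.0419]
tool_rot: [-0.528, 0.47, 0.529, 0.469]
force: [-4.0, -1.2, -0.9]
finger_gap: 0.177
```

arm_command --series '[[[0,-1,0,0],[0,-1,0,0],[0,-1,0,0]]]'

```text
t: 34.6
tcp_pos: [0.4594, 0.121, 0.0419]
tool_rot: [-0.529, 0.47, 0.529, 0.47]
force: [-3.2, -0.4, -2.2]
finger_gap: 0.179
```

arm_command --series '[[[0,-1,0,0],[0,-1,0,0],[0,-1,0,0]]]'

```text
t: 34.9
tcp_pos: [0.4624, 0.1214, 0.0419]
tool_rot: [-0.529, 0.47, 0.529, 0.47]
force: [-3.9, -0.1, -0.9]
finger_gap: 0.185
```

Sliding force is about 3.7 N with a slight lift of about 1.3 N. I measure on the way back as well.

arm_command --series '[[[0.2,2,0,0],[0,2,0,0],[0,2,0,0],[0,2,0,0],[0,1,0,0],[0,1,0,0]]]'

```text
t: 35.5
tcp_pos: [0.4535, 0.1202, 0.042]
tool_rot: [0.529, -0.469, -0.528, -0.47]
force: [3.8, 0.4, -2.7]
finger_gap: 0.186
```

arm_command --series '[[[0,1,0,0],[0,1,0,0]]]'

```text
t: 35.7
tcp_pos: [0.4511, 0.12, 0.0419]
tool_rot: [0.529, -0.469, -0.528, -0.47]
force: [2.7, 0.7, -2.0]
finger_gap: 0.182
```

arm_command --series '[[[0,1,0,0],[0,1,0,0]]]'

```text
t: 35.9
tcp_pos: [0.4488, 0.1197, 0.0419]
tool_rot: [0.529, -0.469, -0.528, -0.47]
force: [4.2, 0.9, -2.4]
finger_gap: 0.178
```

arm_command --series '[[[0,1,0,0],[0,1,0,0]]]'

```text
t: 36.1
tcp_pos: [0.4467, 0.1195, 0.0418]
tool_rot: [0.529, -0.469, -0.528, -0.47]
force: [3.1, 0.4, -1.7]
finger_gap: 0.184
```

Mean is about 3.5 N, and lift-corrected the foot drag is about 3.7 N. About 0.36 rad more is needed.

arm_command --series '[[[0,0,0,0],[0,0,0,0],[0,0,0,0],[-20,0,0,0],[-35,0,0,0],[-40,0,0,0],[-40,0,0,0],[-35,0,0,0],[0,-30,0,0],[0,-40,0.5,0]]]' --jaw 100

```text
t: 37.1
tcp_pos: [0.5144, 0.1284, 0.2134]
tool_rot: [-0.529, 0.47, 0.529, 0.469]
force: [0.9, -0.3, 0.5]
finger_gap: 0.998
```

arm_command --series '[[[0,-37,0,0],[0,-10,0,0],[0,0,0,0],[25,0,0,0],[30,0,0,0],[15,0,0,0],[0,0,0,0],[0,0,0,0]]]'

```text
t: 37.9
tcp_pos: [0.561, 0.1338, 0.1417]
tool_rot: [-0.528, 0.47, 0.529, 0.469]
force: [0.1, -0.2, 0.4]
finger_gap: 0.998
```

arm_command --series '[[[0,0,0,0],[0,0,0,0],[0,0,0,0],[0,0,0,0],[0,0,0,0],[0,0,0,0]]]' --jaw 0 --force 50

```text
t: 38.5
tcp_pos: [0.5629, 0.1337, 0.1425]
tool_rot: [0.529, -0.469, -0.528, -0.47]
force: [-0.4, -1.5, 5.7]
finger_gap: 0.34
```

arm_command --series '[[[0,0,0,0.09],[0,0,0,0.09],[0,0,0,0.09],[0,0,0,0.09],[0,0,0,0],[0,0,0,0]]]'

```text
t: 39.1
tcp_pos: [0.5631, 0.1339, 0.1425]
tool_rot: [-0.436, 0.556, 0.436, 0.557]
force: [-0.6, -0.6, 5.3]
finger_gap: 0.337
```

arm_command --series '[[[0,0,0,0],[0,0,0,0],[0,0,0,0],[-8,0,0,0],[-20,0,0,-0.12],[-30,0,0,-0.12],[-10,0,0,-0.12],[0,0,0,0],[0,37,0,0],[0,40,0,0]]]' --jaw 100

```text
t: 40.1
tcp_pos: [0.4856, 0.1245, 0.209]
tool_rot: [-0.528, 0.47, 0.528, 0.47]
force: [0.1, -0.5, -0.6]
finger_gap: 1.001
```

arm_command --series '[[[0,40,0,0],[30,0,0,0],[40,0,0,0],[40,0,0,0],[35,0,0,0],[22,0,0,0],[0,0,0,0]]]'

```text
t: 40.8
tcp_pos: [0.4437, 0.1198, 0.0398]
tool_rot: [-0.526, 0.472, 0.53, 0.468]
force: [-0.5, 0.3, 0.6]
finger_gap: 1.0
```

arm_command --series '[[[0,0,0,0],[0,0,0,0],[0,0,0,0],[0,0,0,0],[0,0,0,0],[0,0,0,0],[0,0,0,0],[-1,0,0,0],[0,0,0,0]]]' --jaw 0 --force 20

```text
t: 41.7
tcp_pos: [0.4469, 0.12, 0.0438]
tool_rot: [0.529, -0.469, -0.528, -0.47]
force: [0.9, -0.0, -3.0]
finger_gap: 0.177
```

arm_command --series '[[[0,-2,0,0],[0,-2,0,0],[0,-2,0,0],[0,-1,0,0],[0,-1,0,0],[0,-1,0,0],[0,-1,0,0]]]'

```text
t: 42.4
tcp_pos: [0.4469, 0.1203, 0.0435]
tool_rot: [-0.524, 0.474, 0.534, 0.464]
force: [-13.2, -6.1, 14.8]
finger_gap: 0.186
```

arm_command --series '[[[0,-1,0,0],[0,-1,0,0]]]'

```text
t: 42.6
tcp_pos: [0.4471, 0.1205, 0.0435]
tool_rot: [-0.523, 0.475, 0.534, 0.464]
force: [-16.2, -6.6, 16.3]
finger_gap: 0.185
```

arm_command --series '[[[0,-1,0,0],[0,-1,0,0]]]'

```text
t: 42.8
tcp_pos: [0.4478, 0.121, 0.0435]
tool_rot: [-0.522, 0.476, 0.535, 0.463]
force: [-16.9, -5.4, 17.5]
finger_gap: 0.185
```

arm_command --series '[[[0,-1,0,0],[0,-1,0,0]]]'

```text
t: 43.0
tcp_pos: [0.4491, 0.1214, 0.0434]
tool_rot: [-0.522, 0.476, 0.536, 0.463]
force: [-18.1, -4.3, 17.8]
finger_gap: 0.182
```

Pushing is jamming: the arm's compliance presses the block down with about 17 N, which inflates the reading. I relax and measure by pulling back instead, where there is slight lift rather than press.

arm_command --series '[[[0,3,0,0],[0,3,0,0],[0,3,0,0],[0,3,0,0],[0,1,0,0],[0,0,0,0]]]'

```text
t: 43.6
tcp_pos: [0.4497, 0.1204, 0.0434]
tool_rot: [0.529, -0.469, -0.529, -0.469]
force: [-0.2, 0.1, -3.0]
finger_gap: 0.18
```

arm_command --series '[[[0,1,0,0],[0,1,0,0],[0,1,0,0],[0,1,0,0]]]'

```text
t: 44.0
tcp_pos: [0.4474, 0.1198, 0.0439]
tool_rot: [0.53, -0.469, -0.528, -0.471]
force: [4.0, -0.1, -4.4]
finger_gap: 0.185
```

arm_command --series '[[[0,1,0,0],[0,1,0,0]]]'

```text
t: 44.2
tcp_pos: [0.4444, 0.1196, 0.0439]
tool_rot: [0.529, -0.469, -0.528, -0.47]
force: [4.0, 0.2, -4.0]
finger_gap: 0.18
```

arm_command --series '[[[0,1,0,0],[0,1,0,0]]]'

```text
t: 44.4
tcp_pos: [0.4419, 0.1194, 0.0439]
tool_rot: [0.529, -0.469, -0.528, -0.47]
force: [4.9, 0.1, -3.7]
finger_gap: 0.18
```

arm_command --series '[[[0.7,1,0,0],[0,1,0,0],[0,1,0,0]]]'

```text
t: 44.7
tcp_pos: [0.44, 0.1191, 0.0435]
tool_rot: [0.53, -0.469, -0.528, -0.471]
force: [5.6, 0.6, -1.1]
finger_gap: 0.185
```

arm_command --series '[[[0,1,0,0],[0,1,0,0]]]'

```text
t: 44.9
tcp_pos: [0.4381, 0.1189, 0.0435]
tool_rot: [0.53, -0.469, -0.528, -0.471]
force: [5.5, 0.6, -1.6]
finger_gap: 0.183
```

arm_command --series '[[[0,1,0,0],[0,1,0,0]]]'

```text
t: 45.1
tcp_pos: [0.4361, 0.1186, 0.0435]
tool_rot: [0.53, -0.469, -0.528, -0.471]
force: [5.9, 1.1, -0.7]
finger_gap: 0.188
```

The clean reading is about 5.7 N (loose about 0.6 N), which is roughly 5.5 N of added drag after lift correction. I release and retreat.

arm_command --series '[[[0,-0.5,0,0],[0,0,0,0],[0,0,0,0]]]'

```text
t: 45.4
tcp_pos: [0.4359, 0.1186, 0.0435]
tool_rot: [0.529, -0.469, -0.528, -0.47]
force: [4.5, -0.1, 1.4]
finger_gap: 0.182
```

arm_command --series '[[[0,0,0,0],[0,0,0,0],[0,0,0,0],[0,0,0,0],[-20,0,0,0],[-40,0,0,0],[-40,0,0,0],[-40,0,0,0],[-40,0,0,0],[0,0,0,0]]]' --jaw 100

```text
t: 46.4
tcp_pos: [0.4377, 0.1189, 0.2276]
tool_rot: [0.531, -0.467, -0.526, -0.472]
force: [0.4, -1.1, -0.8]
finger_gap: 1.004
```

```bash
python3 - <<'E'
from h import *
s=status.sense(); print(s['t'],s['tcp_pos'],s['force'],s['finger_gap']); save('side9.png',snapshot('side'))
E
```

```text
46.4 [0.43768467 0.11887379 0.22759287] [ 0.4069341  -1.10662178 -0.79404828] 1.0042433439632188
```

View pics/side9.png

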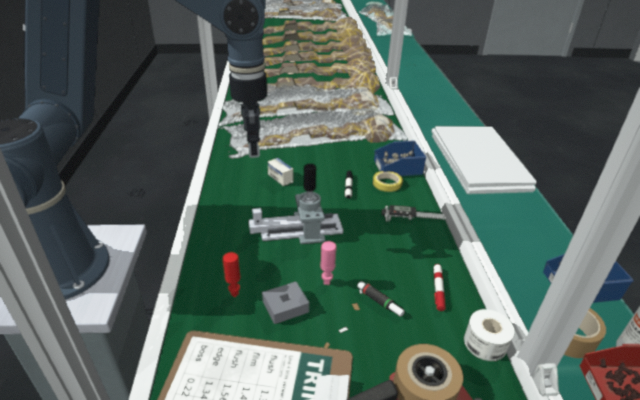

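The driver stands upright in the screw at about (309,180), the block is in its guide with the grip at about (256,215), and nothing else has moved. The gripper is clear, so I hand in.

```bash
python3 -c "
from station import ticket
print(ticket.sign_off())"
```

```text
the job is handed in; nothing more can be done
None
```

I fitted the driver into the screw and turned it clockwise in steps, testing the block's slide between turns, until it dragged lightly. I handed the job in at about 46 s of the 72 s allowed.

- **Slide checks:** The block slid loose at about 0.6 N. The final pull read 5.5–5.9 N, so the foot adds about 5.1–5.5 N, slightly under the 6 N asked.
- **Check that disagreed:** One forward push after the last turn read up to 18 N. The arm was also pressing the block down with about 17 N and sideways with about 5 N, so I treated it as a jam. I relied on the clean pulls instead.
- **Final state:** The last picture shows the driver upright in the screw, the block in its guide under the foot about 10 mm back from its start, and the other items where they were. The gripper is clear of everything.

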